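# Free the red waffle maker's plate with the release fork

### The job

The baking plate of the red waffle maker has to come free for washing. Take the yellow-handled release fork, straddle the red maker's spring pin with it and push the brass collar sideways, away from the plate's link, until the plate springs up; then stand the fork upright on the worktop again, clear of the red maker. Work the red maker with the fork only, not with the gripper, and leave the blue maker's plate locked.

Things in the scene. Friction and masses are not known exactly. Their poses are not given: they have to be found in the camera images.
- release_fork: Yellow-handled forked tool, 48x24x126 mm, about 0.18 kg, loose, upright on two steel prongs. Origin: centre of its underside, z up. Prongs apart along its x, each 11 (x) x 24 (y) mm; the 26 mm gap between them is open below and 50 mm high. Bridge z 50 to 64 mm; handle 30 (x) x 24 (y) mm, z 64 to 126 mm. The same after a half turn about z.
- press_red: Red waffle maker, fixed. Origin on the worktop under the housing; x to its back (yaw within 0.2 rad), y left, z up. Its frame, mm: housing and dark plate x -65..75, y -75..75, to z 47; red foot in front x -135..-65, 11 high; over it an 8 mm steel pin along y at x -105, z 42; guide lug y 26..34, to z 50; link eye on the pin's end y 42..56, to z 53; spring barrel y -84..-54, to z 53.
- red_collar (a point): Centre of the +y face (red maker's axes) of the 44 mm brass collar, 6 mm thick, on its pin; at rest at x -105, y -24, z 42 mm in that maker's frame. Between it and the guide lug 50 mm of bare pin are free for the fork. Pushed to -y the collar draws the pin from the eye: free after about 12 mm, stop at 20 mm; spring 1.5 N rising to 4 N. It springs back when let go; the plate stays up.
- red_plate (a joint): Hinge of the red maker's dark plate: 0 = down and locked by the pin, grows as the plate's front springs up, 0.6 rad when freed (its front edge then stands about 115 mm, the link eye 150 mm above the worktop: carry the fork over them).
- blue_plate (a joint): The same for the blue maker beside it, a bystander of the same build and size: 0 = down and locked.
Not all that is in view belongs to the job. Of the things that look like the release_fork, the smaller one is meant.

How it is judged:
By the outcome, as a careful person would: the job done as asked, in the order asked, and still so for the second after the job is handed in, with the robot touching nothing.
It also fails if it takes over 64 s, if anything falls off the work surface, if the arm or the gripper's body presses on something with over 40 N, if the wrist force passes 120 N, or if a joint passes its speed limit or range.

### The arm

A 7-joint arm with a two-finger parallel gripper is mounted at the origin on a cart in front of the work surface, level with it; the furniture and walls round the work are solid. World frame = base frame: x ahead of the robot, y to its left, z up, the work surface at z = 0. Lengths are in m, angles in rad, forces in N, time in s.
With the tool pointing down it reaches from about 0.425 to 0.875 m from the base axis. Payload 4.7 kg.
Tool frame: the origin (TCP) lies where the fingers leave the gripper's body, on its centre line; the fingertips stand 70 mm ahead of it and the grasp point (between the pads) lies 51 mm ahead of it; z points along the fingers, y is the line along which they close (so a half turn about z gives the same grasp; the last joint's range is limited). The gripper opens to 87 mm and grips with 3 to 60 N. Pads are 19 mm wide; open, the fingers measure 117 mm over their backs; the gripper's body (75 mm by 190 mm) begins 51 mm behind the grasp point.
Start: joints at [1.288, 0.321, -0.07, 1.45, 0.023, 1.371, -0.057], TCP at [0.19, -0.622, 0.292] pointing down, gripper open.
Joint ranges: [-2.86, 2.86], [-0.3, 2.09], [-1.38, 1.24], [0.06, 2.45], [-1.56, 4.7], [0.09, 2.05], [-2.69, 2.69]. Speed limits (rad/s): [2.57, 2.57, 3.14, 3.14, 3.14, 3.14, 3.14].

### API

Orientations are given as a rotation vector (axis times angle).
In Python, from bench import ctrl gives the robot as it stands.
- The arm moves only by the tool drive_tool, never from a script. Its argument "motion" is a list of rows, each a list of 3 entries, a list of its own where there are three numbers: the shift along the tool's x, y, z in cm, then the turn, a rotation vector about the tool's x, y, z in degrees, then the opening, from -1 (shut) to 1 (fully open). In form: [[[x, y, z], [ax, ay, az], claw], ...]. A call has 1 to 12 rows; each row shifts and turns the commanded pose from where the row before left it, along the tool's axes as they then stand; what a row does not reach is not made up. A row lasts 1/8 s, in which the tool goes at most 62.5 mm and 10.7 degrees, less where a joint would pass 70% of its speed; a pose out of reach is approached as far as the arm can. A call with a gripper value outside its range is refused whole. The fingers move at their own pace and stop on an object; "force" is the grip in N (left out, the last holds). Time passes only in rows, so rows that do not move let the fingers close. It gives the time, the measured TCP pose, the force, the opening and the grip force at its end, in the units of the state.
- ctrl.get_state(): the state, without advancing time (a new reading comes with each control period).
- ctrl.get_image(name): name is "scene" or "top"; returns the picture (480x640x3 uint8, red, green, blue); there is no depth.
- ctrl.calibration(name): a dict with "K" (3x3 intrinsics, pixels), "origin" and "attitude" of the camera in the world. Camera axes: x right, y up, looking along -z (the intrinsics and any distortion apply to the point x, -y, -z); pixel columns grow to the right and rows downward; lengths in m; the calibration is good to about 2 mm. A picture is of the moment at which its call begins. calibration takes no time and is no camera call.
- ctrl.close_job(): hands the job in; it is judged then, once.
The state is a dict: "time": time; "joint_positions": joint angles; "qd": joint speeds; "joint_torque": joint torques, N m; "position": TCP position; "tool_rot": TCP orientation; "ft_force": force on the tool from outside, world axes, zero at the start; "torque": the same for the moment, N m; "grip_width": opening from 0.0 (shut) to 1.0 (fully open); "grip_force": force on a finger pad.
Only numpy, scipy, OpenCV 4.12 (cv2) and the standard library are available. Lean on these libraries where they do the work, as an engineer would, in place of code of your own. Each camera call takes 0.05 s, during which the arm holds its last target. There are 200 camera calls.

## Working session

There is one attempt and no reset: what is moved stays moved. The work goes in short steps, Python scripts to look and compute and a tool call to move; the robot and the scene stay as the last step left them, time stands still between calls to the robot, and variables do not carry over. Pictures are saved under pics/ and viewed, at most 10 in all, crops included, and the job is handed in when it is done.

Besides the shell and the picture viewer there is one more tool, called after "Request:" as name(argument=value, ...), one argument or row to a line, values as JSON. drive_tool: Moves the arm, as the interface text tells. Its arguments: {"type":"object","properties":{"motion":{"type":"array","items":{"type":"array"}},"force":{"type":"number"}},"required":["motion"]}

```bash
mkdir -p pics
python3 - <<'E'
from bench import ctrl
import cv2
for n in("scene","top"):
    cv2.imwrite(f"pics/{n}0.png",ctrl.get_image(n)[:,:,::-1]); print(n,ctrl.calibration(n))
s=ctrl.get_state();print(s)
E
```

```text
scene {'K': array([[489.94833859,   0.        , 321.51095828],
       [  0.        , 489.94833859, 237.43711527],
       [  0.        ,   0.        ,   1.        ]]), 'origin': array([0.00484799, 0.84886137, 0.60400679]), 'attitude': array([ 0.3966083 , -1.36747224, -2.2896579 ])}
top {'K': array([[499.40169742,   0.        , 313.88796722],
       [  0.        , 499.40169742, 236.43070642],
       [  0.        ,   0.        ,   1.        ]]), 'origin': array([4.44598947e-01, 3.88801892e-04, 1.12134233e+00]), 'attitude': array([ 0.0393439 , -0.08484328, -1.59188936])}
{'time': 0.1, 'joint_positions': array([ 1.28810678,  0.32172819, -0.07009674,  1.45154822,  0.02261688,
        1.37075379, -0.05690207]), 'qd': array([ 0.00041274,  0.00089777, -0.00243453, -0.00360553, -0.0006731 ,
        0.00056021, -0.00036455]), 'joint_torque': array([-8.38312280e-04, -4.92569447e+01, -4.05902686e-01, -3.13399708e+01,
       -6.41118642e-02,  3.94990901e-02,  5.55266433e-05]), 'position': array([ 0.1899506 , -0.62124784,  0.2912867 ]), 'tool_rot': array([-3.10545998e+00, -4.64310980e-01,  5.43088528e-04]), 'ft_force': array([-0.20537741, -0.44164207, -0.2521328 ]), 'torque': array([-0.00773518,  0.02090183,  0.05101344]), 'grip_force': 0.0, 'grip_width': 1.000278605351965}
```

View pics/scene0.png

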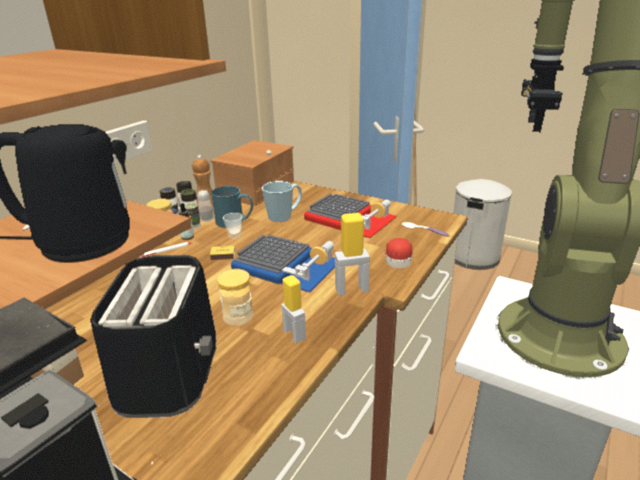

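View pics/top0.png

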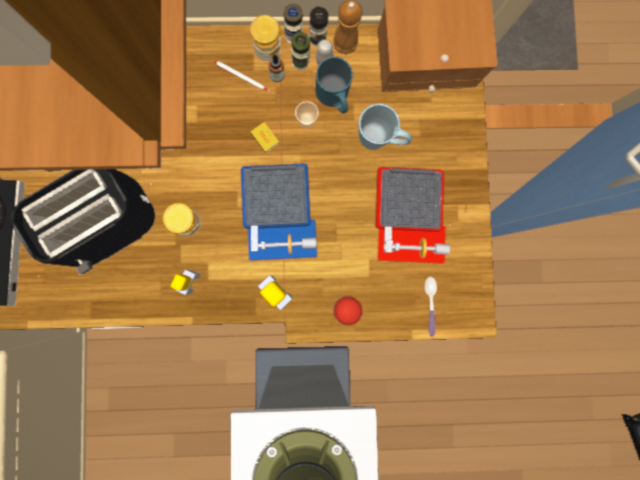

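The top view shows the small yellow fork at about (183,283) and the larger lookalike at (274,292). The red maker's plate is at (410,200), its foot at (412,244) and its brass collar at (423,248). I'll zoom in on the fork and the maker's foot for precise features.

```bash
cat > h.py <<'E'
from bench import ctrl
import cv2,numpy as np
from scipy.spatial.transform import Rotation as R
def proj(n,P):
    c=ctrl.calibration(n);p=(np.atleast_2d(P)-c['origin'])@R.from_rotvec(c['attitude']).as_matrix()
    p=p*[1,-1,-1]; q=p@c['K'].T; return q[:,:2]/q[:,2:]
def ray(n,u,v,z):
    c=ctrl.calibration(n);d=np.linalg.solve(c['K'],[u,v,1])*[1,-1,-1]
    d=R.from_rotvec(c['attitude']).apply(d);o=c['origin'];return o+d*(z-o[2])/d[2]
E
python3 - <<'E'
from h import *
t=cv2.imread('pics/top0.png');s=cv2.imread('pics/scene0.png')
a=cv2.resize(t[262:302,155:215],(400,267),interpolation=3)  # 6.667x
b=cv2.resize(t[160:270,370:460],(0,0),fx=4,fy=4,interpolation=3) #360x440
c=cv2.resize(s[270:350,270:320],(0,0),fx=4,fy=4,interpolation=3) #200x320
m=np.zeros((600,800,3),np.uint8);m[:267,:400]=a;m[:440,400:760]=b;m[275:595,:200]=c
cv2.imwrite('pics/z.png',m)
print(ray('top',181,283,.126),ray('top',410,244,.011))
E
```

```text
[0.43637714 0.23478914 0.126     ] [ 0.51043263 -0.24771293  0.011     ]
```

View pics/z.png

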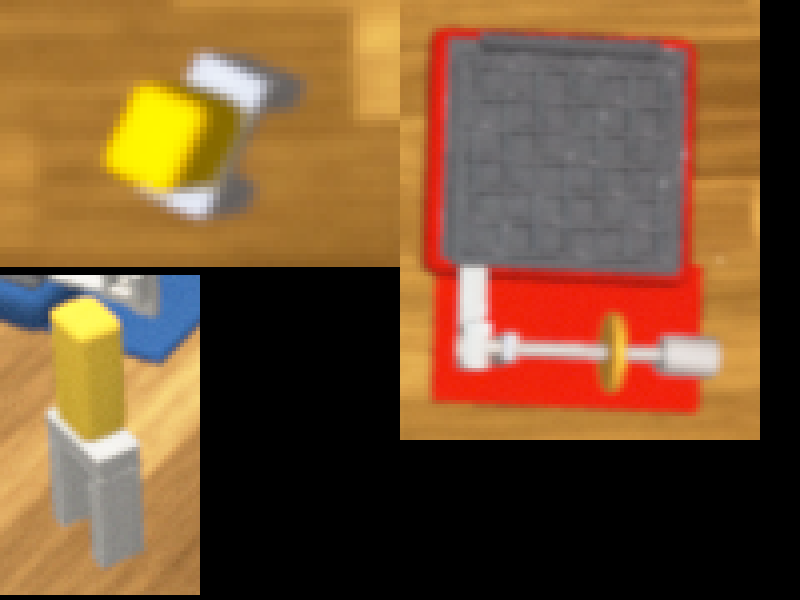

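The crops show the fork's corners clearly, with its x axis running about from (140,170) to (205,90) in the crop. On the red foot the pin runs from the eye at (473,345) to the barrel end at (718,357), with the collar at (613,352). Next I fit both poses.

```bash
cat > fit.py <<'E'
from h import *
from scipy.optimize import least_squares
def world(q,L):
    L=np.array(L,float)/1000;c,s=np.cos(q[2]),np.sin(q[2])
    return np.c_[q[0]+c*L[:,0]-s*L[:,1],q[1]+s*L[:,0]+c*L[:,1],L[:,2]]
def fit(q0,obs):
    f=lambda q:np.concatenate([(proj(n,world(q,L))-uv).ravel() for n,L,uv in obs])
    r=least_squares(f,q0,loss='soft_l1');print(r.x.round(4),np.degrees(r.x[2]).round(1),'\n',r.fun.reshape(-1,2).round(1).tolist());return r.x
E
python3 - <<'E'
from fit import *
A=np.array
tp=A([(140,82),(205,98),(168,190),(105,170)])/6.667+[155,262]
sc=A([(88,340),(52,310),(120,317),(85,297),(47,410),(95,460),(138,435),(105,567),(142,548)])/4.+[270,270-275/4]
fit([.436,.235,-.35],[('top',[(15,12,126),(15,-12,126),(-15,-12,126),(-15,12,126)],tp),
 ('scene',[(-15,12,126),(15,12,126),(-15,-12,126),(15,-12,126),(24,12,64),(-24,12,64),(-24,-12,64),(-24,12,0),(-24,-12,0)],sc)])
rp=(A([(432,400),(698,412),(613,352),(718,357),(510,348),(473,345),(425,272),(686,285),(694,42)])-[400,0])/4+[370,160]
q=fit([.61,-.25,-.04],[('top',[(-135,75,11),(-135,-75,11),(-105,-27,42),(-105,-84,42),(-105,30,46),(-105,49,50),(-65,75,40),(-65,-75,47),(75,-75,47)],rp)])
for p in [(-105,-27,64),(-105,-27,20),(-105,-84,42),(-105,49,53)]: print(proj('scene',world(q,[p])))
E
```

```text
[ 0.4373  0.2419 -0.3838] -22.0 
 [[-1.5, -1.0], [0.2, 0.9], [-0.0, 1.4], [-2.0, 0.1], [-2.0, -1.5], [-2.4, -1.1], [1.1, -0.4], [0.4, -2.4], [-1.8, -0.3], [0.7, -0.6], [0.7, 0.6], [-0.2, 0.2], [0.9, -0.2]]
[ 0.6052 -0.2474 -0.0518] -3.0 
 [[-4.0, 1.0], [-3.7, -0.1], [-0.2, 0.1], [-0.5, -0.3], [-0.2, 0.2], [0.7, 0.6], [0.3, 0.5], [4.2, -0.9], [2.7, -3.5]]
[[377.86939585 202.02261231]]
[[377.31099108 216.71928335]]
[[387.08550991 202.13856937]]
[[364.05240539 216.07939563]]
```

Request:
drive_tool(
  motion=[
    [[4, -3, 0], [0, 0, 0], 1],
    [[4, -3, 0], [0, 0, 0], 1],
    [[4, -3, 0], [0, 0, 0], 1],
    [[4, -3, 0], [0, 0, 0], 1],
    [[4, -3, 0], [0, 0, 0], 1],
    [[4, -3, 0], [0, 0, 0], 1],
    [[4, -3, 0], [0, 0, 0], 1],
    [[4, -3, 0], [0, 0, 0], 1],
    [[4, -3, 0], [0, 0, 0], 1],
    [[4, -3, 0], [0, 0, 0], 1],
    [[0, 0, 0], [0, 0, 10], 1],
    [[0, 0, 0], [0, 0, 10], 1],
  ],
  force=50,
)

```text
time: 1.6
position: [0.485, -0.2167, 0.2918]
tool_rot: [-3.14, 0.088, 0.001]
ft_force: [-0.1, 0.6, 0.2]
grip_width: 1.0
grip_force: 0.0
```

```bash
cat > go.py <<'E'
from h import *
def go(x,y,z,ydeg):
    "shift (cm, present tool axes) and turn about tool z to tool-y world direction ydeg (mod 180)"
    s=ctrl.get_state();r=R.from_rotvec(s['tool_rot']);M=r.as_matrix()
    print('t',s['time'],'pos',s['position'].round(4),'z-axis',M[:,2].round(3),'F',s['ft_force'].round(1),'grip',round(s['grip_width'],3),round(s['grip_force'],1))
    a=np.degrees(np.arctan2(M[1,1],M[0,1]));t=-((ydeg-a+90)%180-90)
    d=np.array([x,y,z])-s['position']
    print('shift now-axes',(100*M.T@d).round(2),'turn z',t.round(1),'shift after turn',(100*(r*R.from_rotvec([0,0,np.radians(t)])).as_matrix().T@d).round(2),'tilt fix deg',np.degrees(M.T@np.cross(M[:,2],[0,0,-1])).round(2))
E
python3 -c "
from go import *
go(.437,.242,.29,68);print(ctrl.get_state()['joint_positions'].round(2))"
```

```text
t 1.6 pos [ 0.485  -0.2167  0.2918] z-axis [-0.001  0.    -1.   ] F [-0.1  0.6  0.2] grip 1.0 0.0
shift now-axes [ -7.36 -45.53   0.19] turn z 18.8 shift after turn [-21.64 -40.73   0.19] tilt fix deg [-0.01  0.05 -0.  ]
[ 0.77  0.09 -0.43  1.73  0.04  1.33 -1.29]
```

Request:
drive_tool(
  motion=[
    [[-0.9, -5.7, 0], [0, 0, 0], 1],
    [[-0.9, -5.7, 0], [0, 0, 0], 1],
    [[-0.9, -5.7, 0], [0, 0, 0], 1],
    [[-0.9, -5.7, 0], [0, 0, 0], 1],
    [[-0.9, -5.7, 0], [0, 0, 0], 1],
    [[-0.9, -5.7, 0], [0, 0, 0], 1],
    [[-0.9, -5.7, 0], [0, 0, 0], 1],
    [[-0.9, -5.7, 0], [0, 0, 0], 1],
    [[0, 0, 0], [0, 0, 9.4], 1],
    [[0, 0, 0], [0, 0, 9.4], 1],
    [[0, 0, 0], [0, 0, 0], 1],
  ],
)

```text
time: 2.98
position: [0.4365, 0.2413, 0.2918]
tool_rot: [3.085, -0.591, -0.001]
ft_force: [0.0, -0.5, 0.0]
grip_width: 1.0
grip_force: 0.0
```

```bash
python3 -c "
from go import *
go(.437,.242,.158,68)
t=ctrl.get_image('top');s=ctrl.get_image('scene')
a=cv2.resize(t[220:330,140:240],None,fx=4,fy=4);b=cv2.resize(s[200:350,240:340],None,fx=4,fy=4)
m=np.zeros((600,800,3),np.uint8);m[:440,:400]=a;m[:,400:]=b;cv2.imwrite('pics/p2.png',m[:,:,::-1])"
```

```text
t 2.975 pos [0.4365 0.2413 0.2918] z-axis [-0.001 -0.    -1.   ] F [ 0.  -0.5  0. ] grip 1.0 0.0
shift now-axes [ 0.03 -0.09 13.38] turn z 0.3 shift after turn [ 0.03 -0.09 13.38] tilt fix deg [0.04 0.03 0.  ]
```

View pics/p2.png

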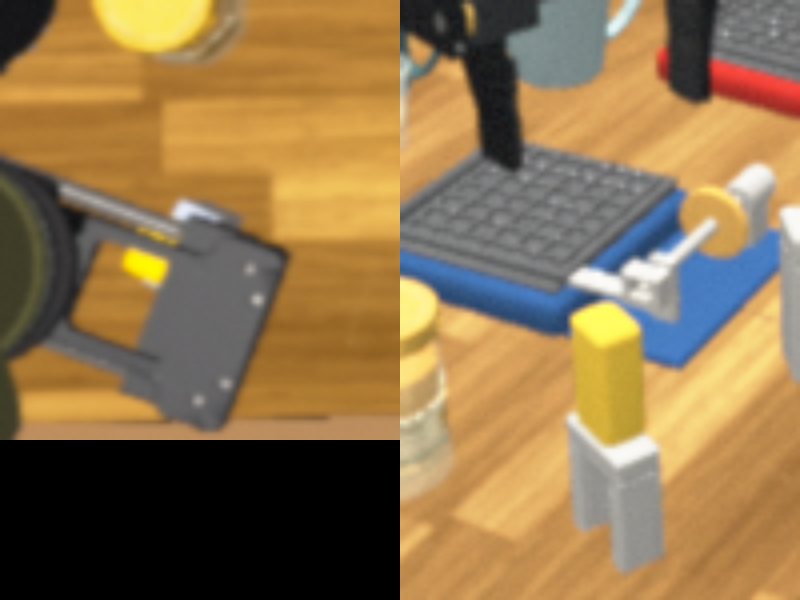

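The crop shows the fork handle at (605,310), still standing, and the open fingers at (505,150) and (690,90) centred above it. I'll descend and grip.

Request:
drive_tool(
  motion=[
    [[0, -0.1, 4.5], [0, 0, 0], 1],
    [[0, 0, 4.5], [0, 0, 0], 1],
    [[0, 0, 4.4], [0, 0, 0], 1],
    [[0, 0, 0], [0, 0, 0], 1],
    [[0, 0, 0], [0, 0, 0], -1],
    [[0, 0, 0], [0, 0, 0], -1],
    [[0, 0, 0], [0, 0, 0], -1],
    [[0, 0, 0], [0, 0, 0], -1],
    [[0, 0, 0], [0, 0, 0], -1],
    [[0, 0, 0], [0, 0, 0], -1],
  ],
  force=40,
)

```text
time: 4.32
position: [0.4371, 0.2423, 0.1582]
tool_rot: [3.085, -0.594, 0.0]
ft_force: [0.1, 0.2, 0.2]
grip_width: 0.405
grip_force: 0.0
```

```bash
python3 -c "
from go import *
go(.437,.242,.292,68)"
```

```text
t 4.325 pos [0.4371 0.2423 0.1582] z-axis [ 0. -0. -1.] F [0.1 0.2 0.2] grip 0.405 0.0
shift now-axes [ -0.     0.03 -13.38] turn z 0.2 shift after turn [ -0.     0.03 -13.38] tilt fix deg [ 0.01 -0.   -0.  ]
```

Still closing. I'll finish the grip, then lift.

Request:
drive_tool(
  motion=[
    [[0, 0, 0], [0, 0, 0], -1],
    [[0, 0, 0], [0, 0, 0], -1],
    [[0, 0, 0], [0, 0, 0], -1],
    [[0, 0, 0], [0, 0, 0], -1],
    [[0, 0, -4], [0, 0, 0], -1],
    [[0, 0, -5], [0, 0, 0], -1],
    [[0, 0, -5], [0, 0, 0], -1],
    [[0, 0, -4], [0, 0, 0], -1],
    [[0, 0, 0], [0, 0, 0], -1],
  ],
)

```text
time: 5.45
position: [0.4382, 0.2433, 0.3411]
tool_rot: [-3.083, 0.593, -0.008]
ft_force: [0.7, 0.3, -2.9]
grip_width: 0.273
grip_force: 39.7
```

```bash
python3 -c "
from go import *
from fit import world
q=[.6052,-.2474,-.0518]
w=world(q,[(-105,2,0)])[0];print(w)
go(w[0],w[1],.338,87)
for n in('top','scene'):cv2.imwrite('pics/p3%s.png'%n,ctrl.get_image(n)[:,:,::-1])
s=cv2.imread('pics/p3scene.png')
cv2.imwrite('pics/p3.png',cv2.resize(s[120:320,200:420],None,fx=3,fy=3))"
```

```text
[ 0.50044439 -0.23996611  0.        ]
t 5.45 pos [0.4382 0.2433 0.3411] z-axis [ 0.006  0.001 -1.   ] F [ 0.7  0.3 -2.9] grip 0.273 39.7
shift now-axes [23.72 42.56  0.28] turn z -18.8 shift after turn [ 8.74 47.93  0.28] tilt fix deg [-0.2  -0.27  0.  ]
```

View pics/p3.png

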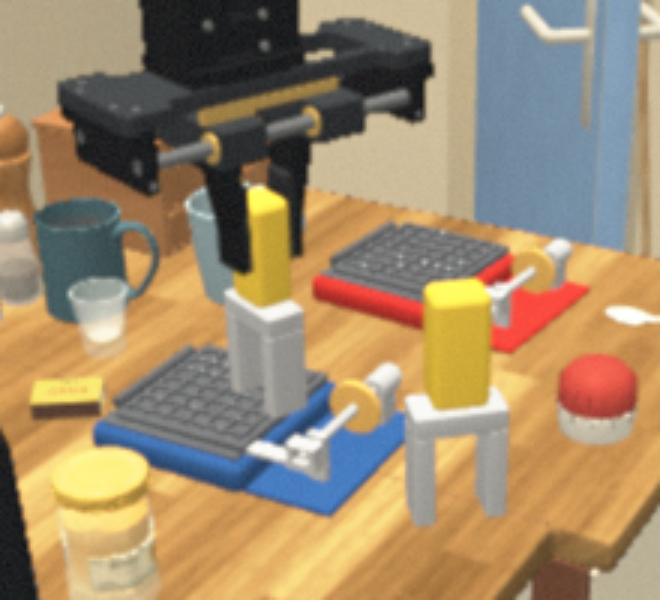

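The fork is held upright at crop (265,300) over the blue maker. I'll refine the fork's pose in the hand and refit the maker from both cameras.

Run:
```python
from fit import *
A=np.array;c=lambda a:A(a)/3.+[200,120]
L=A([(24,12,64),(-24,12,64),(-24,-12,64),(-24,12,0),(-24,-12,0),(24,12,0)])+[0,0,183]
fit([.437,.243,-.384],[('scene',L[:5],c([(226,292),(278,325),(302,312),(279,415),(305,402)]))])
rp=(A([(613,352),(718,357),(510,348),(473,345)])-[400,0])/4+[370,160]
q=fit([.605,-.247,-.05],[('top',[(-105,-27,42),(-105,-84,42),(-105,30,46),(-105,49,50)],rp),
 ('scene',[(-135,75,11),(-135,-75,11),(-105,-27,42)],c([(513,350),(588,290),(533,269)]))])
print(world(q,[(-105,1,0)]))
```

```text
[ 0.4332  0.2456 -0.3392] -19.4 
 [[-1.4, -0.3], [-1.6, -1.9], [2.0, -1.9], [-0.1, 2.0], [2.4, 1.6]]
[ 0.6049 -0.2486 -0.059 ] -3.4 
 [[-0.0, 0.3], [-0.3, 0.1], [0.0, 0.3], [0.9, 0.6], [-2.1, 0.4], [-0.9, -1.0], [0.1, -0.3]]
[[ 0.50016023 -0.24141592  0.        ]]
```

Request:
drive_tool(
  motion=[
    [[0, 0, -4], [0, 0, 0], -1],
    [[2.37, 4.26, 0], [0, 0, 0], -1],
    [[2.37, 4.26, 0], [0, 0, 0], -1],
    [[2.37, 4.26, 0], [0, 0, 0], -1],
    [[2.37, 4.26, 0], [0, 0, 0], -1],
    [[2.37, 4.26, 0], [0, 0, 0], -1],
    [[2.37, 4.26, 0], [0, 0, 0], -1],
    [[2.37, 4.26, 0], [0, 0, 0], -1],
    [[2.37, 4.26, 0], [0, 0, 0], -1],
    [[2.37, 4.26, 0], [0, 0, 0], -1],
    [[2.37, 4.26, 0], [0, 0, 0], -1],
  ],
)

```text
time: 6.92
position: [0.4985, -0.2425, 0.3755]
tool_rot: [-3.084, 0.593, 0.007]
ft_force: [0.4, 0.8, -2.2]
grip_width: 0.27
grip_force: 39.7
```

Request:
drive_tool(
  motion=[
    [[0, 0, 0], [0, 0, -9.4], -1],
    [[0, 0, 0], [0, 0, -9.4], -1],
    [[0, 0, 4], [0, 0, 0], -1],
    [[0, 0, 5], [0, 0, 0], -1],
    [[0, 0, 4], [0, 0, 0], -1],
    [[0, 0, 0], [0, 0, 0], -1],
  ],
)

```text
time: 7.68
position: [0.496, -0.24, 0.2428]
tool_rot: [-3.135, 0.082, 0.016]
ft_force: [0.9, 0.5, -1.5]
grip_width: 0.273
grip_force: 39.7
```

```bash
python3 -c "
from go import *
go(.5002,-.2414,.178,86.7)
for n in('top','scene'):cv2.imwrite('pics/p4%s.png'%n,ctrl.get_image(n)[:,:,::-1])
s=cv2.imread('pics/p4scene.png');t=cv2.imread('pics/p4top.png')
m=np.zeros((600,800,3),np.uint8);m[:480,:480]=cv2.resize(s[150:246,310:406],None,fx=5,fy=5,interpolation=3);m[:400,480:]=cv2.resize(t[180:280,370:450],None,fx=4,fy=4)
cv2.imwrite('pics/p4.png',m)"
```

```text
t 7.675 pos [ 0.496  -0.24    0.2428] z-axis [-0.01   0.005 -1.   ] F [ 0.9  0.5 -1.5] grip 0.273 39.7
shift now-axes [0.5  0.15 6.47] turn z 0.3 shift after turn [0.5  0.15 6.47] tilt fix deg [-0.27  0.59 -0.  ]
```

View pics/p4.png

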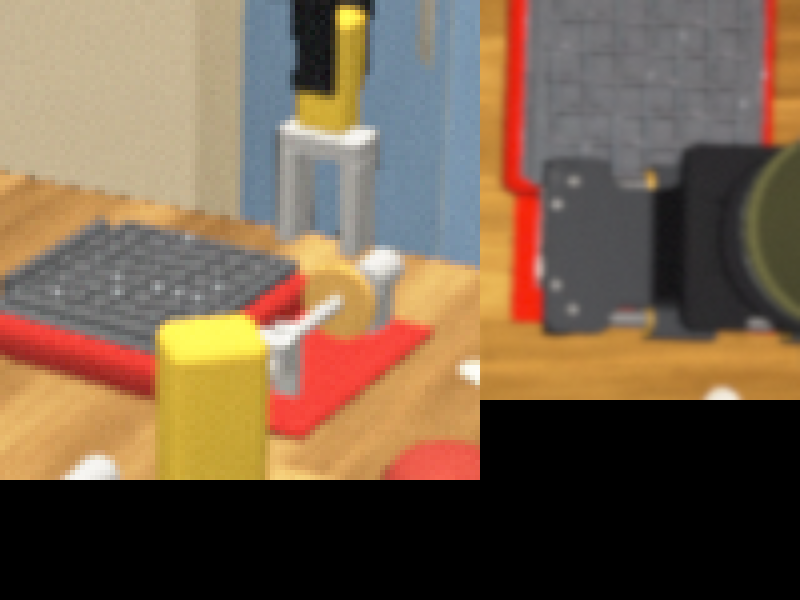

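The fork's prongs at crop (290,240) and (355,255) hang straight above the pin area, and the maker is untouched. I'll fit the fork's x and y with the yaw known.

Run:
```python
from fit import *
uv=np.array([(280,240),(365,255),(367,147),(280,135),(357,131),(309,240),(340,252)])/5.+[310,150]
L=np.array([(24,12,0),(-24,12,0),(-24,12,64),(24,12,64),(-15,12,64),(13,12,0),(-13,12,0)],float)+[0,0,85]
r=least_squares(lambda q:(proj('scene',world([q[0],q[1],np.radians(-3.3)],L+[0,0,q[2]*1000]))-uv).ravel(),[.496,-.24,0])
print(r.x.round(4),r.fun.reshape(-1,2).round(1).tolist())
# depth-free check: predicted pixel of pin point inside the gap when lowered to z=.02
```

```text
[ 0.5045 -0.2725 -0.0114] [[0.7, -0.4], [-0.5, 0.3], [0.1, -0.7], [1.3, -1.7], [-1.0, 1.9], [-1.5, 0.4], [0.9, 0.1]]
```

Request:
drive_tool(
  motion=[
    [[1.0, 0.15, 0], [-0.3, 0.6, 0], -1],
    [[0, 0, 0], [0, 0, 0], -1],
    [[0, 0, 1.5], [0, 0, 0], -1],
    [[0, 0, 1.5], [0, 0, 0], -1],
    [[0, 0, 0], [0, 0, 0], -1],
  ],
)

```text
time: 8.4
position: [0.5079, -0.243, 0.2159]
tool_rot: [3.137, -0.082, 0.01]
ft_force: [-0.2, -0.2, -1.5]
grip_width: 0.278
grip_force: 39.7
```

```bash
python3 -c "
from go import *
go(.5057,-.2414,.178,86.7)
s=ctrl.get_image('scene')
cv2.imwrite('pics/p5.png',cv2.resize(s[150:246,310:406],None,fx=6,fy=6,interpolation=3)[:,:,::-1])"
```

```text
t 8.4 pos [ 0.5079 -0.243   0.2159] z-axis [ 0.006 -0.004 -1.   ] F [-0.2 -0.2 -1.5] grip 0.278 39.7
shift now-axes [-0.25 -0.16  3.79] turn z 0.3 shift after turn [-0.25 -0.16  3.79] tilt fix deg [ 0.2  -0.37 -0.  ]
```

View pics/p5.png

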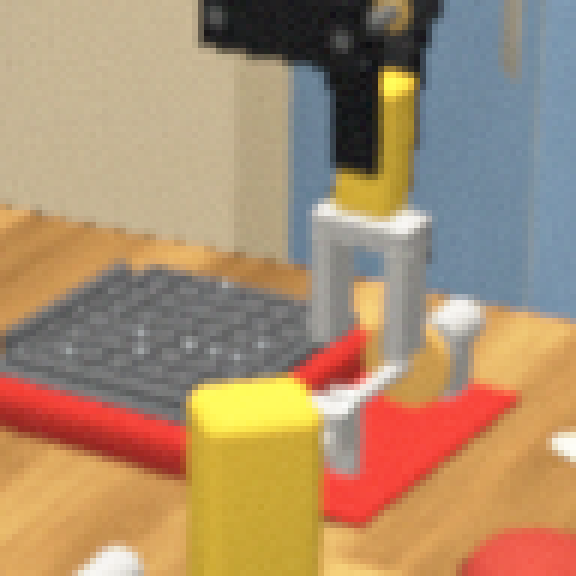

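The prongs, with bottoms at crop (330,345) and (400,370), hang just above the pin. I'll check the gap centre at about (369,356) against the projected pin point.

Run:
```python
from fit import *
q=[.6049,-.2486,-.059]
for x in(-115,-105,-95):print(x,((proj('scene',world(q,[(x,12,57.5)]))[0]-[310,150])*6).round(0))
for P in [(-105,-18,42),(-105,-54,42),(-105,42,42)]:print(((proj('scene',world(q,[P]))[0]-[310,150])*6).round(0))
```

```text
-115 [386. 361.]
-105 [366. 356.]
-95 [346. 351.]
[397. 364.]
[435. 335.]
[332. 413.]
```

The gap is centred within about 1 mm. Lowering over the pin.

Request:
drive_tool(
  motion=[
    [[0, 0, 1], [0, 0, 0], -1],
    [[0, 0, 1], [0, 0, 0], -1],
    [[0, 0, 1], [0, 0, 0], -1],
    [[0, 0, 0.6], [0, 0, 0], -1],
    [[0, 0, 0], [0, 0, 0], -1],
  ],
)

```text
time: 9.07
position: [0.5091, -0.2434, 0.1813]
tool_rot: [3.136, -0.082, 0.014]
ft_force: [-1.9, -0.4, -3.2]
grip_width: 0.272
grip_force: 39.8
```

Request:
drive_tool(
  motion=[
    [[0, 0.6, 0], [0, 0, 0], -1],
    [[0, 0.6, 0], [0, 0, 0], -1],
    [[0, 0.5, 0], [0, 0, 0], -1],
    [[0, 0.5, 0], [0, 0, 0], -1],
    [[0, 0.5, 0], [0, 0, 0], -1],
    [[0, 0.2, 0], [0, 0, 0], -1],
    [[0, 0, 0], [0, 0, 0], -1],
    [[0, 0, 0], [0, 0, 0], -1],
  ],
)

```text
time: 10.07
position: [0.5076, -0.2722, 0.1822]
tool_rot: [3.136, -0.082, 0.014]
ft_force: [-4.3, 4.1, 0.4]
grip_width: 0.27
grip_force: 39.8
```

```bash
python3 -c "
from go import *
go(.5057,-.2414,.178,86.7)
s=ctrl.get_image('scene')
cv2.imwrite('pics/p6.png',cv2.resize(s[130:246,290:420],None,fx=5,fy=5,interpolation=3)[:,:,::-1])"
```

```text
t 10.075 pos [ 0.5076 -0.2722  0.1822] z-axis [ 0.009 -0.005 -1.   ] F [-4.3  4.1  0.4] grip 0.27 39.8
shift now-axes [-0.35 -3.07  0.4 ] turn z 0.3 shift after turn [-0.37 -3.07  0.4 ] tilt fix deg [ 0.24 -0.51  0.  ]
```

View pics/p6.png

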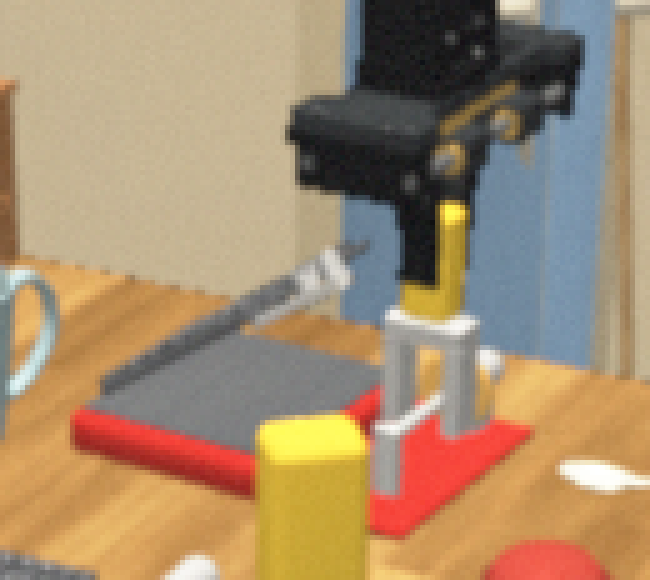

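The plate has sprung up: its front edge is at crop (340,260), and the fork still straddles the pin at (435,380). I'll ease off along the pin, then lift straight out.

Request:
drive_tool(
  motion=[
    [[-0.2, -0.4, 0], [0, 0, 0], -1],
    [[-0.1, -0.6, 0], [0, 0, 0], -1],
    [[0, -0.5, 0], [0, 0, 0], -1],
    [[0, 0, 0], [0, 0, 0], -1],
    [[0, 0, -1.5], [0, 0, 0], -1],
    [[0, 0, -3], [0, 0, 0], -1],
    [[0, 0, -4], [0, 0, 0], -1],
    [[0, 0, -5], [0, 0, 0], -1],
    [[0, 0, -5], [0, 0, 0], -1],
    [[0, 0, -4], [0, 0, 0], -1],
    [[0, 0, 0], [0, 0, 0], -1],
  ],
)

```text
time: 11.5
position: [0.5044, -0.2577, 0.4128]
tool_rot: [3.129, -0.084, 0.029]
ft_force: [0.5, -0.7, -1.5]
grip_width: 0.276
grip_force: 39.9
```

```bash
python3 -c "
from go import *
go(.437,.242,.40,86.7)"
```

```text
t 11.5 pos [ 0.5044 -0.2577  0.4128] z-axis [ 0.018 -0.012 -1.   ] F [ 0.5 -0.7 -1.5] grip 0.276 39.9
shift now-axes [ -9.43 -49.54   0.55] turn z 0.2 shift after turn [ -9.62 -49.51   0.55] tilt fix deg [ 0.64 -1.06  0.  ]
```

Request:
drive_tool(
  motion=[
    [[0, 0, 0], [0.6, -1.1, 0], -1],
    [[-0.94, -4.95, 0], [0, 0, 0], -1],
    [[-0.94, -4.95, 0], [0, 0, 0], -1],
    [[-0.94, -4.95, 0], [0, 0, 0], -1],
    [[-0.94, -4.95, 0], [0, 0, 0], -1],
    [[-0.94, -4.95, 0], [0, 0, 0], -1],
    [[-0.94, -4.95, 0], [0, 0, 0], -1],
    [[-0.94, -4.95, 0], [0, 0, 0], -1],
    [[-0.94, -4.95, 0], [0, 0, 0], -1],
    [[-0.94, -4.95, 0], [0, 0, 0], -1],
    [[-0.94, -4.95, 0], [0, 0, 0], -1],
    [[0, 0, 0], [0, 0, 0], -1],
  ],
)

```text
time: 13.0
position: [0.4333, 0.2472, 0.4095]
tool_rot: [-3.134, 0.068, 0.019]
ft_force: [0.1, -0.2, -2.6]
grip_width: 0.277
grip_force: 39.9
```

```bash
python3 -c "
from go import *
go(.437,.242,.19,86.7)"
```

```text
t 13.0 pos [0.4333 0.2472 0.4095] z-axis [-0.012  0.007 -1.   ] F [ 0.1 -0.2 -2.6] grip 0.277 39.9
shift now-axes [ 0.66  0.64 21.94] turn z 0.8 shift after turn [ 0.67  0.63 21.94] tilt fix deg [-0.36  0.69 -0.  ]
```

Request:
drive_tool(
  motion=[
    [[0.6, 0.6, 0], [0, 0, 0], -1],
    [[0, 0, 5], [0, 0, 0], -1],
    [[0, 0, 5], [0, 0, 0], -1],
    [[0, 0, 5], [0, 0, 0], -1],
    [[0, 0, 5], [0, 0, 0], -1],
    [[0, 0, 2.5], [0, 0, 0], -1],
    [[0, 0, 1], [0, 0, 0], -1],
    [[0, 0, 0], [0, 0, 0], -1],
    [[0, 0, 0], [0, 0, 0], -1],
  ],
)

```text
time: 14.12
position: [0.4403, 0.238, 0.1768]
tool_rot: [-3.135, 0.083, 0.01]
ft_force: [-0.0, 0.0, -1.7]
grip_width: 0.269
grip_force: 39.9
```

```bash
python3 -c "
from go import *
go(.437,.242,.159,86.7);go(.437,.242,.159,86.7)
s=ctrl.get_image('scene')
cv2.imwrite('pics/p7.png',cv2.resize(s[220:350,240:340],None,fx=4.6,fy=4.6,interpolation=3)[:,:,::-1])"
```

```text
t 14.125 pos [0.4403 0.238  0.1768] z-axis [-0.006  0.006 -1.   ] F [-0.   0.  -1.7] grip 0.269 39.9
shift now-axes [-0.34 -0.37  1.78] turn z 0.3 shift after turn [-0.34 -0.37  1.78] tilt fix deg [-0.33  0.38  0.  ]
t 14.125 pos [0.4403 0.238  0.1768] z-axis [-0.006  0.006 -1.   ] F [-0.   0.  -1.7] grip 0.269 39.9
shift now-axes [-0.34 -0.37  1.78] turn z 0.3 shift after turn [-0.34 -0.37  1.78] tilt fix deg [-0.33  0.38  0.  ]
```

View pics/p7.png

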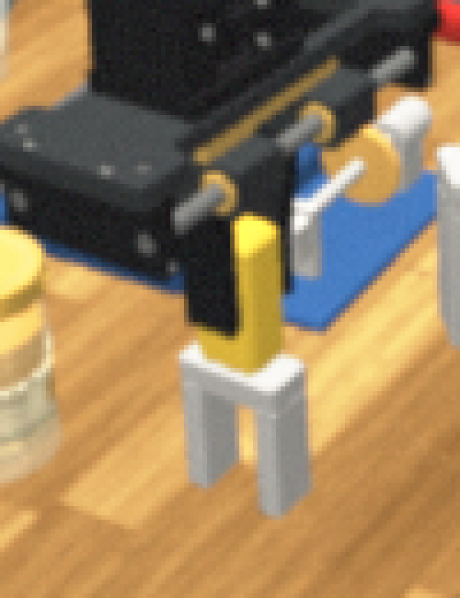

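The fork hangs upright, with its prong feet at crop (205,485) and (280,515), about 1.8 cm above the worktop. I'll lower it gently until it touches.

Request:
drive_tool(
  motion=[
    [[0, 0, 0.6], [-0.3, 0.4, 0], -1],
    [[0, 0, 0.5], [0, 0, 0], -1],
    [[0, 0, 0.4], [0, 0, 0], -1],
    [[0, 0, 0.2], [0, 0, 0], -1],
    [[0, 0, 0], [0, 0, 0], -1],
    [[0, 0, 0], [0, 0, 0], -1],
  ],
)

```text
time: 14.92
position: [0.4393, 0.2382, 0.1586]
tool_rot: [-3.141, 0.082, 0.003]
ft_force: [-1.1, 0.5, -1.2]
grip_width: 0.27
grip_force: 39.9
```

Request:
drive_tool(
  motion=[
    [[0, 0, 0.1], [0, 0, 0], -1],
    [[0, 0, 0], [0, 0, 0], -1],
    [[0, 0, 0], [0, 0, 0], -1],
  ],
)

```text
time: 15.3
position: [0.4394, 0.2383, 0.1582]
tool_rot: [3.14, -0.082, -0.002]
ft_force: [-1.9, -1.0, 6.1]
grip_width: 0.272
grip_force: 40.0
```

Contact: the wrist reads +6 N. I'll open gradually, wait, then retreat upward.

Request:
drive_tool(
  motion=[
    [[0, 0, 0], [0, 0, 0], -0.3],
    [[0, 0, 0], [0, 0, 0], -0.2],
    [[0, 0, 0], [0, 0, 0], 0],
    [[0, 0, 0], [0, 0, 0], 0.5],
    [[0, 0, 0], [0, 0, 0], 1],
    [[0, 0, 0], [0, 0, 0], 1],
    [[0, 0, 0], [0, 0, 0], 1],
    [[0, 0, 0], [0, 0, 0], 1],
    [[0, 0, 0], [0, 0, 0], 1],
    [[0, 0, 0], [0, 0, 0], 1],
  ],
)

```text
time: 16.55
position: [0.4392, 0.2381, 0.1576]
tool_rot: [3.14, -0.082, -0.003]
ft_force: [-0.6, 1.1, 0.0]
grip_width: 0.996
grip_force: 0.0
```

Request:
drive_tool(
  motion=[
    [[0, 0, -2], [0, 0, 0], 1],
    [[0, 0, -4], [0, 0, 0], 1],
    [[0, 0, -5], [0, 0, 0], 1],
    [[0, 0, -5], [0, 0, 0], 1],
    [[0, 0, 0], [0, 0, 0], 1],
    [[0, 0, 0], [0, 0, 0], 1],
    [[0, 0, 0], [0, 0, 0], 1],
  ],
)

```text
time: 17.42
position: [0.4389, 0.2378, 0.3166]
tool_rot: [3.14, -0.082, -0.006]
ft_force: [-0.6, 0.2, -0.2]
grip_width: 1.0
grip_force: 0.0
```

```bash
python3 -c "
from go import *
cv2.imwrite('pics/p8.png',ctrl.get_image('scene')[:,:,::-1])"
```

```text
(no output)
```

View pics/p8.png

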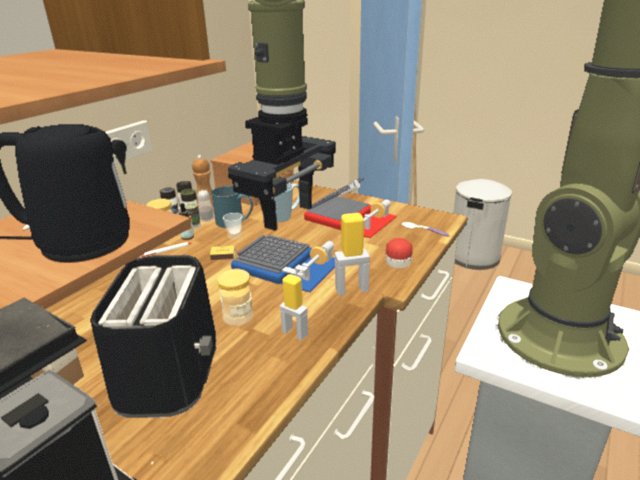

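The fork stands upright at (293,305), the red plate is up at (340,195), the blue plate is down at (272,252), and the gripper is clear. Handing in.

```bash
python3 -c "
from bench import ctrl
print(ctrl.close_job())"
```

```text
the job is handed in; nothing more can be done
None
```

The job is handed in at about 17.5 s: the red plate sprang up, the fork stands upright on the worktop well clear of the red maker, and the blue plate looks down and locked in the last picture.

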